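# Push the breadboard home in the test jig

### The arm

A 6-joint arm with a two-finger parallel gripper is mounted at the origin on the work surface. World frame = base frame: x ahead of the robot, y to its left, z up, the work surface at z = 0. Lengths are in m, angles in rad, forces in N, time in s.
With the tool pointing down it reaches from about 0.25 to 0.725 m from the base axis. Payload 4 kg.
Tool frame: the origin (TCP) lies midway between the tips of the shut fingers; the grasp point (between the pads) lies 19 mm behind it; z points along the fingers, y is the direction in which the jaws open and shut (so a half turn about z gives the same grasp; the last joint's range is limited). The gripper opens to 85 mm and grips with 20 to 120 N. Pads are 22 mm wide; open, the fingers measure 114 mm over their backs; the gripper's body (76 mm by 85 mm) begins 54 mm behind the grasp point. The pads swing forward as they close: fully open they stand 13 mm farther back than shut.
Start: joints at [-1.187, 0.241, 0.005, 1.335, 0, 1.571], TCP at [0.187, -0.464, 0.231] pointing down, gripper open.
Joint ranges: [-2.72, 2.72], [-1.05, 1.87], [-1.09, 1.28], [-1.99, 2.15], [-1.42, 1.44], [-3.14, 3.14]. Speed limits (rad/s): [2.79, 2.79, 3.14, 3.14, 3.14, 3.14].

### API

Orientations are given as a unit quaternion [x, y, z, w].
In Python, from workcell import get_obs, camera, camera_model, job_done, masks_of gives the robot as it stands.
- The arm moves only by the tool jog_arm, never from a script. Its argument "deltas" is a list that holds one entry, the list of rows, each a list of 7 numbers: the shift along the tool's x, y, z in mm, then the turn, a rotation vector about the tool's x, y, z in degrees, then the finger opening in mm, from 0 to 85.4. A call has 1 to 5 rows; each row shifts and turns the pose as measured when the row begins, along the tool's axes as they then stand; what a row does not reach is not made up. A row lasts 1/10 s, in which the tool goes at most 50 mm and 8.59 degrees, less where a joint would pass 70% of its speed; a pose out of reach is approached as far as the arm can. A call with a gripper value outside its range is refused whole. The fingers move at their own pace and stop on an object; the grip force is fixed at half the most. Time passes only in rows, so rows that do not move let the fingers close. It gives the time, the measured TCP pose, the force and the opening at its end, in the units of the state.
- get_obs(): the state, without advancing time (a new reading comes with each control period).
- camera(name): name is "side" or "top" or "wrist"; returns the picture (420x560x3 uint8, red, green, blue); there is no depth.
- camera_model(name): a dict with "fovy" (degrees; the focal length in pixels is half the picture's height over the tangent of half this angle, whatever the lens; pixels are square), "cx", "cy" (the principal point, pixels), "k1" (the pictures are not rectified: a ray, as slopes to the right and down, at radius r is drawn at 1 + k1 r^2 times it, then the intrinsics apply), "pose" (4x4, takes a point from camera to world coordinates); the wrist camera has in their place "T_tool_cam" (4x4, takes a point from camera to tool coordinates, whose origin is the TCP and whose axes are the flange's). Camera axes: x right, y down, z forward; pixel columns grow to the right and rows downward; lengths in m; the calibration is good to about 2 mm. A picture is of the moment at which its call begins: read the wrist's pose just before it. camera_model takes no time and is no camera call.
- job_done(): hands the job in, once; it reports no verdict.
Trained networks look in the newest picture that a camera, given by its name, has taken for a name from the list of things; names that differ only in an ending like _2 or _b are one class to them, and where a whole thing is asked for, a point or a joint stands for the part that bears it (a point fixed in the world has none). Each returns a list of dicts, best first, with "conf" (0 to 1); they miss things now and then, are a little off and sometimes report something else, mostly with a low value. They report only what shows in the picture. A call takes as long as a camera call.
- masks_of(target, camera): "pixels" (420x560 bool, what is visible of it) and "at" ([column, row] in pixels, amid what is visible of it).
The state is a dict: "clock": time; "joint_pos": joint angles; "joint_vel": joint speeds; "tau": joint torques, N m; "eef_pos": TCP position; "tool_rot": TCP orientation; "ft_force": force on the tool from outside, world axes, zero at the start; "ft_torque": the same for the moment, N m; "grip_width": finger opening in m.
Only numpy, scipy, OpenCV 4.12 (cv2) and the standard library are available. Lean on these libraries where they do the work, as an engineer would, in place of code of your own. Each camera call takes 0.05 s, during which the arm holds its last target. There are 200 camera calls.

### The job

Push the larger breadboard (the one with three binding posts) along the bench with the fingers until it sits fully home and square in the corner of the test jig: its long far side flat against the aluminium rail and its contact end flat against the black contact block. Only push it: do not lift or tip it, keep the fingers off its binding posts, and leave everything else on the bench where it is. Finish with the board at rest in the corner and the hand clear.

Things in the scene. Friction and masses are not known exactly. Their poses are not given: they have to be found in the camera images.
- jig: Fixed L-shaped jig. Origin: inside corner at bench height; +x points away from the robot (within 0.25 rad of world x). Rail: aluminium bar 12 mm high, x = 0 to 22 mm, from the corner to y = -0.36; its stop face is x = 0. Contact block: black plastic, 22 mm high, y = 0 to 27 mm, x = -0.10 to 0; its stop face is y = 0. The board belongs in the quarter x < 0, y < 0.
- board: Board to push: black base 95 (x) x 140 (y) x 16 mm with upright sides, white breadboard on top (24 mm in all), 0.3 to 0.65 kg, slides at a few newtons. Origin: centre of the underside. Contact end +y, far side +x: when home its centre is at x = -47.5, y = -70 mm in the jig's frame, axes parallel. Starts 0.07 to 0.1 m (x) and 0.11 to 0.21 m (y) from there, turned up to 0.35 rad.
- posts: Three metal binding posts in a row along x (at -26, 0 and +26 mm) fixed on top of the board near its +y end, 13 mm thick, standing from 16 to 40 mm above the bench. Origin: foot of the middle post, 45 mm to +y of the board's centre, 16 mm above the bench. Not to be touched.
- small_board: Bystander: smaller breadboard without posts, 65 (x) x 90 (y) x 20 mm, left of the jig; origin at the centre of its underside.
- meter: Bystander: hand-held meter lying flat, 130 (x) x 68 (y) x 32 mm, left of the jig (it may have changed places with the smaller breadboard); origin at the centre of its underside.
- spool: Bystander: solder spool standing on end, 52 mm across, 45 mm high, on the robot's side of the corner; origin at the centre of its underside.
- jar: Bystander: small closed jar, 54 mm across, 68 mm high, behind the rail; origin at the centre of its underside.
- lamp: Bystander: bulb in a holder on a wooden base 80 x 100 mm, 106 mm high in all, behind the rail; origin at the centre of its underside.
- transformer: Bystander: small transformer 36 x 44 x 30 mm, behind the rail; origin at the centre of its underside.
- screwdriver: Bystander: screwdriver 180 mm long lying along its own x, at the right of the board; origin under its middle, at bench height.

How it is judged:
At the end, for the whole second after the job is handed in: The board lies flat and at rest in the jig's corner: within 3 mm of touching both the rail and the contact block, parallel to the rail within 0.025 rad (1.4 degrees) (x of board in the frame of jig between -0.0505 and -0.0445 m and y of board in the frame of jig between -0.073 and -0.067 m and angle between the x axis of board and the x axis of jig, either way round below 0.025 rad and height (world z) of board below 0.003 m and angle between board's own z axis and vertical below 0.03 rad and linear speed of board below 0.005 m/s).
It fails at once if the board is lifted more than 10 mm or tipped more than 0.12 rad (height (world z) of board above 0.01 m or angle between board's own z axis and vertical above 0.12 rad).
It fails at once if the robot touches the binding posts (contact force between posts and the fingers above 0.5 N or contact force between posts and the arm above 0.5 N).
It fails at once if a bystander is moved more than 15 mm (distance of any of small_board, meter, spool, jar, lamp, transformer, screwdriver from where it was at the start of the episode above 0.015 m).
It also fails if it takes over 51 s, if anything falls off the work surface, if the arm or the gripper's body presses on something with over 40 N, if the wrist force passes 120 N, or if a joint passes its speed limit or range.

## Working session

There is one attempt and no reset: what is moved stays moved. The work goes in short steps, Python scripts to look and compute and a tool call to move; the robot and the scene stay as the last step left them, time stands still between calls to the robot, and variables do not carry over. Pictures are saved under pics/ and viewed, about 8 in all and at most 12, crops included, and the job is handed in when it is done.

Besides the shell and the picture viewer there is one more tool, called after "Emit:" as name(argument=value, ...) on one line, values as JSON. jog_arm: Moves the arm, as the interface text tells. Its arguments: {"type":"object","properties":{"deltas":{"type":"array"}},"required":["deltas"]}

```bash
ls; mkdir -p pics
cat > h.py <<'E'
import numpy as np, cv2
from workcell import *
from scipy.spatial.transform import Rotation as R
def K(m,h=420):
    f=h/2/np.tan(np.radians(m['fovy'])/2); return f
def cam_pose(name):
    m=camera_model(name)
    if 'pose' in m: return m,np.array(m['pose'])
    o=get_obs(); T=np.eye(4); T[:3,:3]=R.from_quat(o['tool_rot']).as_matrix(); T[:3,3]=o['eef_pos']
    return m,T@np.array(m['T_tool_cam'])
def to_world(px,z,m,T):
    px=np.atleast_2d(px).astype(float); f=K(m)
    d=(px-[m['cx'],m['cy']])/f; u=d.copy()
    for _ in range(20): u=d/(1+m['k1']*(u**2).sum(1,keepdims=True))
    r=np.c_[u,np.ones(len(u))]@T[:3,:3].T
    return T[:3,3]+r*((z-T[2,3])/r[:,2])[:,None]
def to_px(P,m,T):
    p=(np.atleast_2d(P)-T[:3,3])@T[:3,:3]; u=p[:,:2]/p[:,2:]
    return u*(1+m['k1']*(u**2).sum(1,keepdims=True))*K(m)+[m['cx'],m['cy']]
def snap(name,f):
    m,T=cam_pose(name); im=camera(name); cv2.imwrite('pics/'+f,im[:,:,::-1]); return im,m,T
E
python3 - <<'E'
from h import *
im,m,T=snap('top','top0.png'); print(T.round(3),m['fovy'])
for n in ['board','posts','jig','small_board','meter','spool','screwdriver','jar','lamp','transformer']:
    for d in masks_of(n,'top')[:2]:
        c=d['at']; print(n,round(d['conf'],2),c,to_world(c,0.02,m,T)[0].round(3))
        if n in('board','jig','posts') :
            cs,_=cv2.findContours(d['pixels'].astype('uint8'),0,2); c=max(cs,key=cv2.contourArea)
            print(len(cs),cv2.minAreaRect(c),to_world(cv2.boxPoints(cv2.minAreaRect(c)),0.016,m,T).round(3).tolist())
o=get_obs();print(o['eef_pos'],o['tool_rot'],o['clock'])
E
```

```text
pics
[[-0.028 -0.993  0.112  0.414]
 [-1.     0.027 -0.01  -0.019]
 [ 0.007 -0.112 -0.994  1.524]
 [ 0.     0.     0.     1.   ]] 42.46808803342876
board 0.97 [302.2, 232.2] [ 0.501 -0.088  0.02 ]
1 ((300.6029357910156, 229.8382110595703), (33.66976547241211, 49.08576202392578), 85.60128784179688) [[0.552, -0.013, 0.016], [0.559, -0.151, 0.016], [0.465, -0.154, 0.016], [0.458, -0.018, 0.016]]
jig 0.87 [267.2, 183.1] [0.642 0.006 0.02 ]
1 ((290.0, 193.5), (43.0, 140.0), 90.0) [[0.678, 0.138, 0.016], [0.667, -0.257, 0.016], [0.545, -0.251, 0.016], [0.556, 0.14, 0.016]]
small_board 0.81 [183.6, 200.8] [0.598 0.241 0.02 ]
meter 0.87 [179.1, 256.7] [0.443 0.254 0.02 ]
spool 0.78 [232.5, 257.4] [0.437 0.107 0.02 ]
screwdriver 0.8 [397.8, 275.7] [ 0.374 -0.347  0.02 ]
jar 0.68 [235.7, 152.8] [0.731 0.093 0.02 ]
jar 0.4 [395.5, 279.1] [ 0.365 -0.34   0.02 ]
lamp 0.89 [286.7, 155.6] [ 0.719 -0.051  0.02 ]
lamp 0.7 [346.7, 165.4] [ 0.686 -0.22   0.02 ]
transformer 0.67 [347.1, 167.5] [ 0.68 -0.22  0.02]
[ 0.18721314 -0.46363404  0.23130459] [ 9.81645718e-01  1.90713616e-01 -5.87562350e-06  6.79516699e-06] 0.55
```

View pics/top0.png

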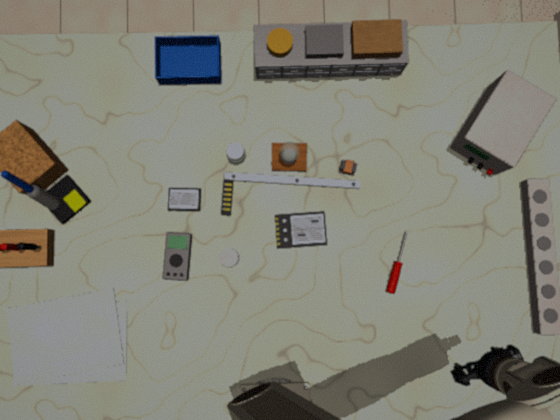

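The top view shows the rail from (225,176) to (360,186), the contact block at (227,197), the board at (301,230) with its posts at the left, the spool at (229,257) and the screwdriver at (397,265). I'll enlarge that area for corner fits.

Run:
```python
import cv2
im=cv2.imread('pics/top0.png')[160:270,215:365]
cv2.imwrite('pics/crop0.png',cv2.resize(im,None,fx=5,fy=5,interpolation=cv2.INTER_CUBIC))
```

```text
(no output)
```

View pics/crop0.png

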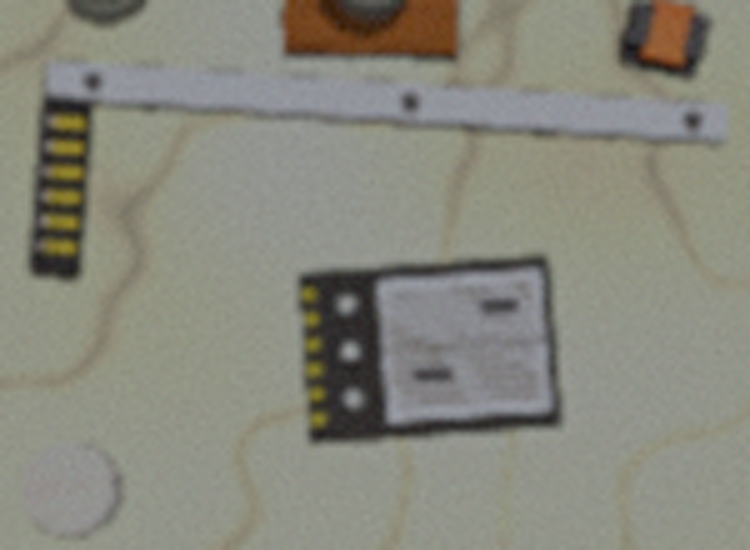

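Run:
```python
from h import *
m,T=cam_pose('top')
c=lambda p:(np.array(p)+.5)/5-.5+[215,160]
B=to_world(c([[302,274],[547,259],[558,424],[312,440]]),.016,m,T)[:,:2]
Rl=to_world(c([[100,102],[725,142]]),.012,m,T)[:,:2]
C=to_world(c([[89,105],[78,276]]),.022,m,T)[:,:2]
print(B.round(4),Rl.round(4),C.round(4))
print('board',B.mean(0),[np.linalg.norm(B[i]-B[i-1]).round(4) for i in range(4)])
d=Rl[0]-Rl[1]; d/=np.linalg.norm(d); th=np.arctan2(-d[0],d[1])
ex=np.array([np.cos(th),np.sin(th)]);ey=np.array([-ex[1],ex[0]])
b=(B[0]+B[3]-B[1]-B[2]); tb=np.arctan2(-b[0],b[1])
b2=(B[0]+B[1]-B[2]-B[3]); tb2=np.arctan2(b2[1],b2[0])
k=C[0]-C[1]; print('jig th',th,np.arctan2(k[1],k[0]),'board th',tb,tb2)
O=ex*(Rl.mean(0)@ex)+ey*(C.mean(0)@ey); print('corner',O)
r=B.mean(0)-O; print('board in jig',r@ex,r@ey,'rel ang',tb-th)
S=to_world([[229,257]],.045,m,T)[0,:2]-O; print('spool in jig',S@ex,S@ey)
```

```text
[[ 0.5533 -0.0136]
 [ 0.5579 -0.1511]
 [ 0.4656 -0.1538]
 [ 0.4605 -0.0167]] [[ 0.6543  0.0979]
 [ 0.6219 -0.2544]] [[0.6512 0.1033]
 [0.555  0.1112]]
board [ 0.50930406 -0.08381736] [np.float64(0.0928), np.float64(0.1376), np.float64(0.0924), np.float64(0.1372)]
jig th -0.0918126491056084 -0.0813798003597982 board th 0.03553924560650675 0.031192319812329054
corner [0.65476736 0.10249528]
board in jig -0.12776879879068545 -0.19886453177071908 rel ang 0.12735189471211514
spool in jig -0.21710611747818107 -0.00807999976236023
```

Emit:
jog_arm(deltas=[[[0, 0, 0, 0, 0, 7, 85], [0, 0, 0, 0, 0, 7, 85], [0, 0, 0, 0, 0, 7, 85], [0, 0, 0, 0, 0, 6, 85], [20, -40, 0, 0, 0, 0, 85]]])

```text
clock: 1.05
eef_pos: [0.2103, -0.4288, 0.2311]
tool_rot: [0.998, -0.057, 0.0, 0.001]
ft_force: [0.9, 0.9, 0.4]
grip_width: 0.0853
```

Emit:
jog_arm(deltas=[[[20, -41, 0, 0, 0, 0, 85], [20, -41, 0, 0, 0, 0, 85], [20, -41, 0, 0, 0, 0, 85], [20, -41, 0, 0, 0, 0, 85], [20, -41, 0, 0, 0, 0, 85]]])

```text
clock: 1.55
eef_pos: [0.336, -0.2317, 0.2309]
tool_rot: [0.998, -0.061, 0.001, 0.002]
ft_force: [1.2, -0.8, 0.4]
grip_width: 0.085
```

Emit:
jog_arm(deltas=[[[20, -41, 0, 0, 0, 0, 85], [20, -41, 0, 0, 0, 0, 85], [20, -41, 0, 0, 0, 0, 85], [20, -41, 0, 0, 0, 0, 85], [0, 0, 0, 0, 0, 0, 85]]])

```text
clock: 2.05
eef_pos: [0.4411, -0.0676, 0.2321]
tool_rot: [0.998, -0.057, 0.005, 0.002]
ft_force: [-0.8, -0.7, -1.1]
grip_width: 0.0849
```

```bash
cat >> h.py <<'E'
TH=-0.089; O=np.array([0.6548,0.1025])
EX=np.array([np.cos(TH),np.sin(TH)]);EY=np.array([-EX[1],EX[0]])
def tcp():
    o=get_obs(); p=np.array(o['eef_pos']); r=p[:2]-O; M=R.from_quat(o['tool_rot']).as_matrix()
    print('t',round(o['clock'],2),'jig xy',(r@EX).round(4),(r@EY).round(4),'z',p[2].round(4),'toolx ang-TH deg',np.degrees(np.arctan2(M[1,0],M[0,0])-TH).round(2),'tilt',M[:,2].round(3),'q',np.round(o['joint_pos'],2),'F',np.round(o['ft_force'],1),o['grip_width'])
E
python3 - <<'E'
from h import *
tcp(); im,m,T=snap('wrist','w0.png'); tcp()
for n in ['board','posts']:
    for d in masks_of(n,'wrist')[:1]: print(n,d['conf'],d['at'])
E
```

```text
t 2.05 jig xy -0.1977 -0.1884 z 0.2321 toolx ang-TH deg -1.46 tilt [ 0.009 -0.005 -1.   ] q [-0.15  0.13 -0.13  1.3  -0.    3.11] F [-0.8 -0.7 -1.1] 0.08493511687902491
t 2.1 jig xy -0.1989 -0.1902 z 0.232 toolx ang-TH deg -1.57 tilt [ 0.007 -0.006 -1.   ] q [-0.15  0.13 -0.14  1.3  -0.    3.1 ] F [-0.   0.4  0.4] 0.08513090013051543
board 0.69 [289.5, 103.1]
posts 0.64 [245.2, 114.8]
```

View pics/w0.png

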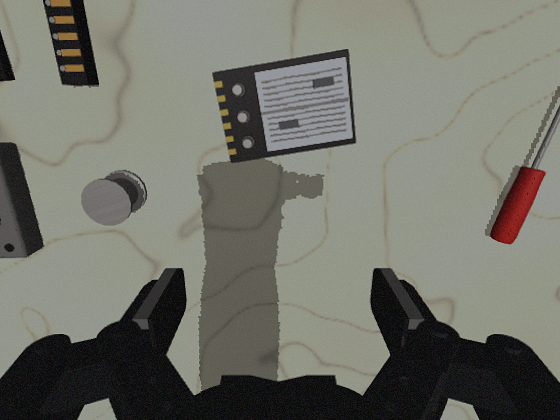

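The wrist view shows the board with corners at about (213,74), (347,50), (355,140) and (233,162), posts on the left, the spool at (113,198) and the screwdriver at (525,190). The space in front of the board is clear. I'll check this against the top-view estimate.

Run:
```python
from h import *
m,T=cam_pose('wrist')
B=to_world([[213,74],[347,50],[355,140],[233,162]],.016,m,T)[:,:2]
r=np.c_[(B-O)@EX,(B-O)@EY]; print(r.round(4),r.mean(0),[np.linalg.norm(B[i]-B[i-1]).round(4) for i in range(4)])
b=(r[0]+r[3]-r[1]-r[2]); print('rel',np.arctan2(-b[0],b[1]))
C=to_world([[87,0],[99,84]],[.022],m,T)[:,:2]; print(np.c_[(C-O)@EX,(C-O)@EY])
```

```text
[[-0.0955 -0.1314]
 [-0.0779 -0.267 ]
 [-0.1669 -0.2789]
 [-0.1864 -0.1447]] [-0.1316711 -0.205514 ] [np.float64(0.0918), np.float64(0.1367), np.float64(0.0898), np.float64(0.1356)]
rel 0.13682501813814968
[[-0.02912277 -0.02207627]
 [-0.10191034 -0.01748488]]
```

Emit:
jog_arm(deltas=[[[-18, 10, 40, 0, 0, -1.5, 85], [0, 0, 48, 0, 0, 0, 85], [0, 0, 48, 0, 0, 0, 85], [0, 0, 45, 0, 0, 0, 85], [0, 0, 20, 0, 0, 0, 85]]])

```text
clock: 2.7
eef_pos: [0.423, -0.0903, 0.0312]
tool_rot: [0.998, -0.054, 0.011, 0.005]
ft_force: [-0.4, 0.3, -0.3]
grip_width: 0.0849
```

```bash
python3 -c "
from h import *
tcp()"
```

```text
t 2.7 jig xy -0.2138 -0.2126 z 0.0312 toolx ang-TH deg -1.12 tilt [ 0.022 -0.012 -1.   ] q [-0.21  0.3  -0.5   0.74 -0.01  3.04] F [-0.4  0.3 -0.3] 0.084918407809288
```

Emit:
jog_arm(deltas=[[[0, -10, 15, 0.6, -1.3, -1, 85], [0, 0, 12, 0, 0, 0, 85], [0, 0, 6, 0, 0, 0, 85], [0, 0, 0, 0, 0, 0, 85]]])

```text
clock: 3.1
eef_pos: [0.4175, -0.0864, -0.0062]
tool_rot: [0.999, -0.052, -0.005, -0.001]
ft_force: [-0.3, -0.4, -0.1]
grip_width: 0.0849
```

```bash
python3 -c "
from h import *
tcp()
snap('side','s0.png')"
```

```text
t 3.1 jig xy -0.2196 -0.2092 z -0.0062 toolx ang-TH deg -0.91 tilt [-0.009  0.002 -1.   ] q [-0.2   0.37 -0.52  0.68  0.    3.04] F [-0.3 -0.4 -0.1] 0.08488275951069704
```

View pics/s0.png

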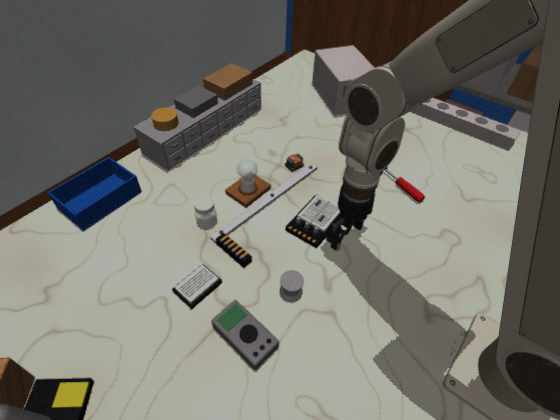

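The side view shows the hand on the near side of the board, which is around (315,218), with nothing in the way. Pushing in +x.

Emit:
jog_arm(deltas=[[[8, -6, 0, 0, 0.5, -0.9, 85], [12, -2, 0, 0, 0, 0, 85], [12, 0, 0, 0, 0, 0, 85], [12, 0, 0, 0, 0, 0, 85], [10, 0, 0, 0, 0, 0, 85]]])

```text
clock: 3.65
eef_pos: [0.4747, -0.0833, -0.0022]
tool_rot: [0.999, -0.044, 0.002, -0.001]
ft_force: [-1.7, 1.2, -0.8]
grip_width: 0.085
```

```bash
python3 -c "
from h import *
tcp()"
```

```text
t 3.65 jig xy -0.1629 -0.2011 z -0.0022 toolx ang-TH deg 0.04 tilt [ 0.004  0.001 -1.   ] q [-0.17  0.44 -0.39  0.73  0.    3.05] F [-1.7  1.2 -0.8] 0.0850129338162355
```

Emit:
jog_arm(deltas=[[[8, 0, 3, 0, 0, 0, 85], [8, 0, 1, 0, 0, 0, 85], [8, 0, 1, 0, 0, 0, 85], [8, 0, 0, 0, 0, 0, 85], [5, 0, 0, 0, 0, 0, 85]]])

```text
clock: 4.15
eef_pos: [0.5118, -0.0862, -0.0067]
tool_rot: [0.999, -0.044, -0.0, -0.001]
ft_force: [-4.3, 0.4, 4.1]
grip_width: 0.0851
```

```bash
python3 -c "
from h import *
tcp()"
```

```text
t 4.15 jig xy -0.1256 -0.2006 z -0.0067 toolx ang-TH deg 0.08 tilt [-0.     0.001 -1.   ] q [-0.17  0.51 -0.29  0.78  0.    3.06] F [-4.3  0.4  4.1] 0.0851323005900148
```

Emit:
jog_arm(deltas=[[[6, 0, -2, 0, 0, 0, 85], [5, 0, 0, 0, 0, 0, 85], [4, 0, 0, 0, 0, 0, 85], [0, 0, 0, 0, 0, 0, 85]]])

```text
clock: 4.55
eef_pos: [0.5299, -0.0878, -0.0047]
tool_rot: [0.999, -0.044, 0.001, -0.001]
ft_force: [-0.2, -0.5, 0.5]
grip_width: 0.0849
```

Run:
```python
from h import *
tcp()
im,m,T=snap('top','t1.png')
c=cv2.resize(im[160:270,215:365],None,fx=5,fy=5,interpolation=cv2.INTER_CUBIC)
cv2.imwrite('pics/t1c.png',c[:,:,::-1])
```

```text
t 4.55 jig xy -0.1075 -0.2006 z -0.0047 toolx ang-TH deg 0.09 tilt [ 0.002  0.001 -1.   ] q [-0.17  0.53 -0.24  0.8   0.    3.06] F [-0.2 -0.5  0.5] 0.0848835876104465
```

View pics/t1c.png

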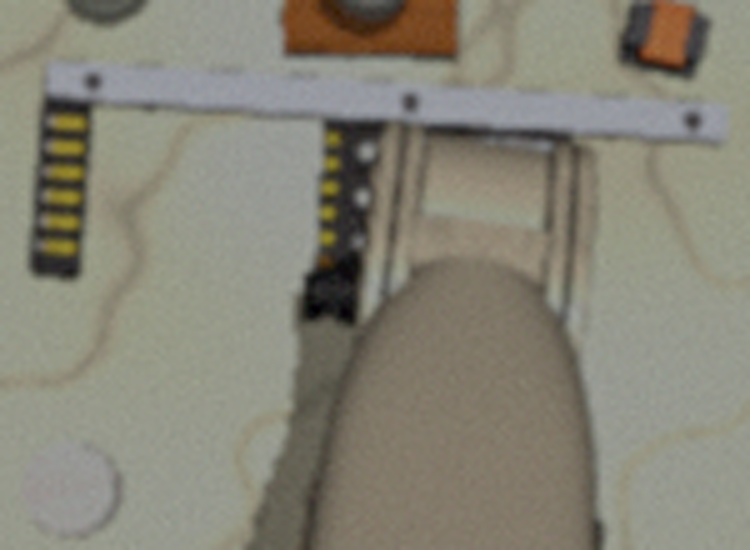

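The crop shows the board square and within a few mm of the rail, with its far edge at row 122. Pressing gently to find contact.

Emit:
jog_arm(deltas=[[[3, 0, 0, 0, 0, 0, 85], [2, 0, 0, 0, 0, 0, 85]]])

```text
clock: 4.8
eef_pos: [0.5302, -0.0878, -0.005]
tool_rot: [0.999, -0.044, -0.003, -0.001]
ft_force: [-4.4, 0.3, 5.6]
grip_width: 0.0848
```

Emit:
jog_arm(deltas=[[[2, 0, 0, 0, 0, 0, 85], [2, 0, 0, 0, 0, 0, 85]]])

```text
clock: 5.0
eef_pos: [0.5301, -0.0877, -0.005]
tool_rot: [0.999, -0.044, -0.007, -0.001]
ft_force: [-6.5, 0.6, 5.5]
grip_width: 0.085
```

Emit:
jog_arm(deltas=[[[2, 0, 0, 0, 0, 0, 85], [2, 0, 0, 0, 0, 0, 85]]])

```text
clock: 5.2
eef_pos: [0.53, -0.0877, -0.0049]
tool_rot: [0.999, -0.044, -0.011, -0.001]
ft_force: [-6.1, 0.4, 5.1]
grip_width: 0.085
```

Emit:
jog_arm(deltas=[[[5, 0, -1, 0, 0, 0, 85], [5, 0, 0, 0, 0, 0, 85]]])

```text
clock: 5.4
eef_pos: [0.5299, -0.0875, -0.0054]
tool_rot: [0.999, -0.045, -0.02, -0.002]
ft_force: [-13.7, -0.1, 9.9]
grip_width: 0.085
```

```bash
python3 -c "
from h import *
tcp()"
```

```text
t 5.4 jig xy -0.1075 -0.2004 z -0.0054 toolx ang-TH deg -0.06 tilt [-0.041  0.005 -0.999] q [-0.16  0.56 -0.19  0.86 -0.    3.07] F [-13.7  -0.1   9.9] 0.08504985988720352
```

Emit:
jog_arm(deltas=[[[-20, 0, 0, 0, 1.2, 0, 85], [-30, 0, -10, 0, 1.2, 0, 85], [-10, 0, -45, 0, 0, 0, 85], [0, 10, -45, 0, 0, 0, 60], [0, 30, -30, 0, 0, 0, 40]]])

```text
clock: 5.9
eef_pos: [0.4592, -0.1192, 0.1234]
tool_rot: [0.999, -0.042, -0.005, -0.002]
ft_force: [0.9, -0.6, -0.6]
grip_width: 0.0592
```

Emit:
jog_arm(deltas=[[[10, 30, 0, 0, 0, 0, 40], [10, 30, 0, 0, 0, -8, 40], [0, 0, 0, 0, 0, -8.5, 40], [0, 0, 0, 0, 0, -8.5, 40], [0, 0, 0, 0, 0, -8.5, 40]]])

```text
clock: 6.4
eef_pos: [0.4835, -0.1896, 0.1336]
tool_rot: [0.967, 0.253, 0.008, 0.005]
ft_force: [-0.3, -0.3, -0.0]
grip_width: 0.0397
```

Emit:
jog_arm(deltas=[[[0, 0, 0, 0, 0, -8.5, 40], [0, 0, 0, 0, 0, -8.5, 40], [0, 0, 0, 0, 0, -8.5, 40], [0, 0, 0, 0, 0, -8.5, 40], [0, 0, 0, 0, 0, -8.5, 40]]])

```text
clock: 6.9
eef_pos: [0.4881, -0.1919, 0.1361]
tool_rot: [0.807, 0.59, 0.009, 0.012]
ft_force: [0.8, -0.7, 0.9]
grip_width: 0.0399
```

```bash
python3 -c "
from h import *
tcp()"
```

```text
t 6.9 jig xy -0.1399 -0.308 z 0.1361 toolx ang-TH deg 77.41 tilt [ 0.029 -0.009 -1.   ] q [-0.38  0.33 -0.14  1.08  0.    1.5 ] F [ 0.8 -0.7  0.9] 0.039868156763881606
```

Emit:
jog_arm(deltas=[[[0, 0, 0, 0.8, 0, -6.5, 40], [0, 0, 0, 0.8, 0, -6.5, 40], [-2, 40, 0, 0, 0, 0, 40], [-2, 40, 0, 0, 0, 0, 40], [0, 8, 0, 0, 0, 0, 40]]])

```text
clock: 7.4
eef_pos: [0.5789, -0.2031, 0.1379]
tool_rot: [0.732, 0.682, 0.001, 0.005]
ft_force: [-0.6, 0.0, -0.5]
grip_width: 0.0399
```

Run:
```python
from h import *
tcp(); snap('wrist','w1.png'); tcp()
```

```text
t 7.4 jig xy -0.0485 -0.3112 z 0.1379 toolx ang-TH deg 91.05 tilt [ 0.007 -0.006 -1.   ] q [-0.34  0.51  0.15  1.21 -0.    1.31] F [-0.6  0.  -0.5] 0.039897424129135356
t 7.45 jig xy -0.0488 -0.3111 z 0.1379 toolx ang-TH deg 91.06 tilt [ 0.007 -0.006 -1.   ] q [-0.34  0.51  0.15  1.21 -0.    1.31] F [ 2.  -1.   0.3] 0.040106367722766906
```

View pics/w1.png

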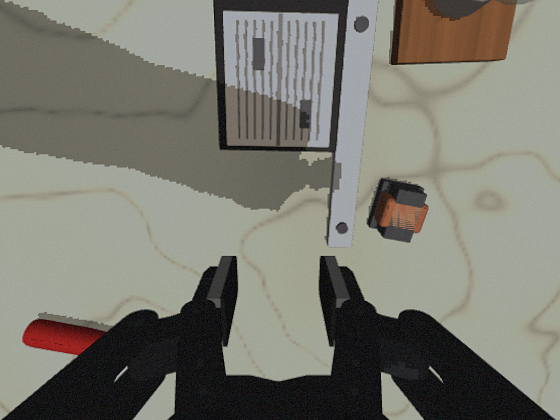

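The wrist view shows the board's -y end from about (217,149) to (334,151) and the rail's inner edge from (328,246) up to about (357,0). The shadow hides any gap, so I'll zoom in.

Run:
```python
import cv2,numpy as np
im=cv2.imread('pics/w1.png')[0:170,200:390]
im=np.clip(im*1.4,0,255).astype('uint8')
cv2.imwrite('pics/w1c.png',cv2.resize(im,None,fx=3.5,fy=3.5,interpolation=cv2.INTER_CUBIC))
```

```text
(no output)
```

View pics/w1c.png

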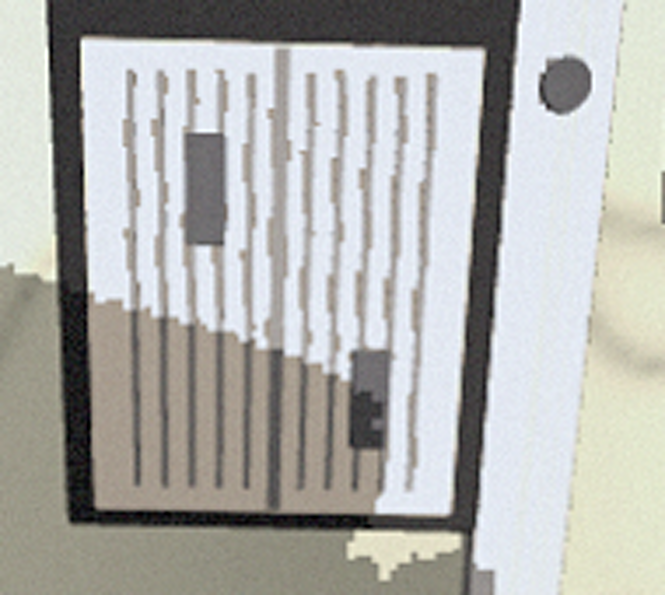

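It is flush with the rail along its whole visible length.

Run:
```python
from h import *
m,T=cam_pose('wrist')
c=lambda p:(np.array(p)+.5)/3.5-.5+[200,0]
P=to_world(c([[70,522],[472,528],[520,0],[48,0]]),.016,m,T)[:,:2]
P=np.r_[P,to_world([[329,246]],.012,m,T)[:,:2]]
print(np.c_[(P-O)@EX,(P-O)@EY].round(4)); tcp()
```

```text
[[-0.0956 -0.2722]
 [-0.0029 -0.2721]
 [-0.0014 -0.1668]
 [-0.0955 -0.1685]
 [-0.0008 -0.3594]]
t 7.45 jig xy -0.0488 -0.3111 z 0.1379 toolx ang-TH deg 91.06 tilt [ 0.007 -0.006 -1.   ] q [-0.34  0.51  0.15  1.21 -0.    1.31] F [ 2.  -1.   0.3] 0.040106367722766906
```

Emit:
jog_arm(deltas=[[[0, 0, 40, 0.4, 0, 1, 40], [0, 0, 45, 0, 0, 0, 40], [0, 0, 35, 0, 0, 0, 40], [0, 0, 12, 0, 0, 0, 40], [0, 0, 0, 0, 0, 0, 40]]])

```text
clock: 7.95
eef_pos: [0.5802, -0.2048, 0.0061]
tool_rot: [0.738, 0.675, 0.0, 0.005]
ft_force: [0.7, 0.5, -0.3]
grip_width: 0.0401
```

```bash
python3 -c "
from h import *
tcp()"
```

```text
t 7.95 jig xy -0.047 -0.3127 z 0.0061 toolx ang-TH deg 90.0 tilt [ 0.007 -0.008 -1.   ] q [-0.34  0.63 -0.    0.92 -0.01  1.32] F [ 0.7  0.5 -0.3] 0.04012340729965901
```

Emit:
jog_arm(deltas=[[[8, -3, 3, 0, 0, 0, 40], [12, 0, 0, 0, 0, 0, 40], [12, 0, 0, 0, 0, 0, 40], [12, 0, 0, 0, 0, 0, 40], [12, 0, 0, 0, 0, 0, 40]]])

```text
clock: 8.45
eef_pos: [0.5853, -0.1478, 0.0094]
tool_rot: [0.739, 0.674, 0.002, 0.011]
ft_force: [-1.2, -1.3, -0.3]
grip_width: 0.0404
```

```bash
python3 -c "
from h import *
tcp()"
```

```text
t 8.45 jig xy -0.047 -0.2555 z 0.0094 toolx ang-TH deg 89.83 tilt [ 0.017 -0.014 -1.   ] q [-0.24  0.61 -0.05  0.9  -0.01  1.42] F [-1.2 -1.3 -0.3] 0.04042254885203612
```

Emit:
jog_arm(deltas=[[[8, 0, 5, 0.9, 0.8, 0, 40], [10, -1, 3, 0, 0, 0, 40], [12, 0, 1, 0, 0, 0, 40], [12, 0, 1, 0, 0, 0, 40], [12, 0, 1, 0, 0, 0, 40]]])

```text
clock: 8.95
eef_pos: [0.592, -0.1004, 0.0036]
tool_rot: [0.74, 0.672, -0.005, 0.009]
ft_force: [-4.1, -8.3, 6.3]
grip_width: 0.0401
```

```bash
python3 -c "
from h import *
tcp()"
```

```text
t 8.95 jig xy -0.0445 -0.2076 z 0.0036 toolx ang-TH deg 89.57 tilt [ 0.005 -0.02  -1.   ] q [-0.16  0.61 -0.05  0.9  -0.02  1.51] F [-4.1 -8.3  6.3] 0.04007749177569976
```

Emit:
jog_arm(deltas=[[[10, -3, 0, 0, 1, -0.4, 40], [10, -1, 0, 0, 0, 0, 40], [10, -1, 0, 0, 0, 0, 40], [8, -1, 0, 0, 0, 0, 40], [4, 0, 0, 0, 0, 0, 40]]])

```text
clock: 9.45
eef_pos: [0.5916, -0.0548, 0.0037]
tool_rot: [0.738, 0.675, 0.002, 0.004]
ft_force: [-0.8, -3.2, 0.9]
grip_width: 0.0401
```

Run:
```python
from h import *
tcp()
im,m,T=snap('top','t2.png')
c=cv2.resize(im[160:270,215:365],None,fx=5,fy=5,interpolation=cv2.INTER_CUBIC)
cv2.imwrite('pics/t2c.png',c[:,:,::-1])
```

```text
t 9.45 jig xy -0.049 -0.1623 z 0.0037 toolx ang-TH deg 89.99 tilt [ 0.008 -0.003 -1.   ] q [-0.09  0.6  -0.07  0.89 -0.    1.57] F [-0.8 -3.2  0.9] 0.04008445541848208
```

View pics/t2c.png

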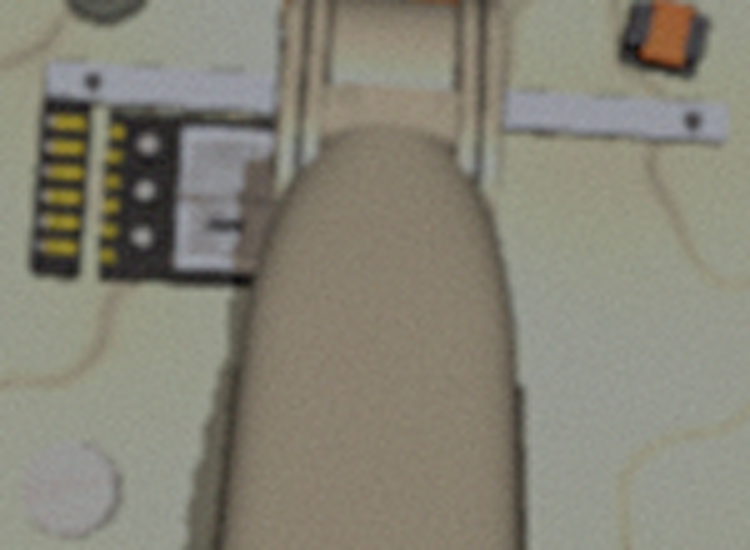

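The board is still square to the rail with about 11 mm left to the block (crop columns 88 to 108). Continuing.

Emit:
jog_arm(deltas=[[[5, 0, 0, 0, 0, 0, 40], [5, 0, 0, 0, 0, 0, 40], [4, 0, 0, 0, 0, 0, 40], [4, 0, 0, 0, 0, 0, 40]]])

```text
clock: 9.9
eef_pos: [0.5921, -0.0441, 0.0038]
tool_rot: [0.74, 0.673, -0.005, 0.01]
ft_force: [-1.7, -13.8, 3.3]
grip_width: 0.0401
```

Emit:
jog_arm(deltas=[[[4, 0, 0, 0, 0, 0, 40], [4, 0, 0, 0, 0, 0, 40]]])

```text
clock: 10.1
eef_pos: [0.5918, -0.0442, 0.004]
tool_rot: [0.741, 0.671, -0.012, 0.015]
ft_force: [-1.2, -12.6, 0.9]
grip_width: 0.0401
```

```bash
python3 -c "
from h import *
tcp()"
```

```text
t 10.1 jig xy -0.0497 -0.1517 z 0.004 toolx ang-TH deg 89.38 tilt [ 0.003 -0.038 -0.999] q [-0.06  0.6  -0.07  0.89 -0.04  1.62] F [ -1.2 -12.6   0.9] 0.04007667950144074
```

Stalled at the predicted y with about 13 N, so it is on the block. Backing off and looking.

Emit:
jog_arm(deltas=[[[-20, 0, 0, 0, 1, 0.5, 40], [-30, 0, 0, 0, 1, 0, 40], [-20, 0, -40, 0, 0, 0, 40], [0, 0, -48, 0, 0, 0, 40], [0, 0, -48, 0, 0, 0, 40]]])

```text
clock: 10.6
eef_pos: [0.5768, -0.1108, 0.134]
tool_rot: [0.744, 0.668, -0.001, -0.009]
ft_force: [1.4, -0.4, -0.3]
grip_width: 0.0397
```

Emit:
jog_arm(deltas=[[[0, 0, -45, 0, 0, 0, 40], [0, 0, -20, 0, 0, 0, 40], [0, 0, 0, 0, 0, 0, 40]]])

```text
clock: 10.9
eef_pos: [0.5812, -0.1097, 0.209]
tool_rot: [0.744, 0.668, 0.005, -0.006]
ft_force: [0.5, -0.5, -0.5]
grip_width: 0.0397
```

Run:
```python
from h import *
tcp(); im,m,T=snap('wrist','w2.png'); tcp()
cv2.imwrite('pics/w2c.png',cv2.resize(im[0:240,140:460],None,fx=2.4,fy=2.4,interpolation=cv2.INTER_CUBIC)[:,:,::-1])
```

```text
t 10.9 jig xy -0.0545 -0.218 z 0.209 toolx ang-TH deg 88.97 tilt [-0.001  0.016 -1.   ] q [-0.19  0.44  0.23  1.36  0.02  1.48] F [ 0.5 -0.5 -0.5] 0.03966131254604607
t 10.95 jig xy -0.055 -0.2179 z 0.2074 toolx ang-TH deg 88.98 tilt [-0.002  0.016 -1.   ] q [-0.19  0.44  0.22  1.36  0.02  1.48] F [ 0.6 -0.9  0.4] 0.04020713154566173
```

View pics/w2c.png

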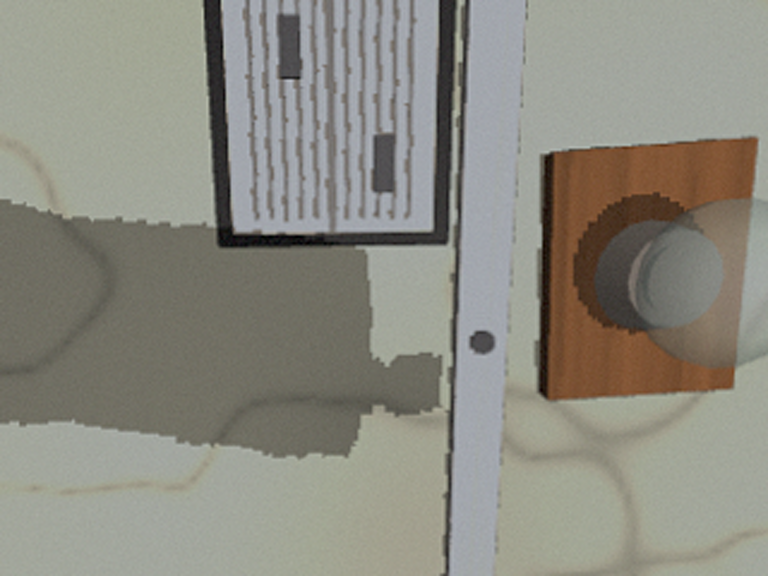

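A thin gap, about 3 mm, remains between the board's -y end and the rail: board edge at crop column 447, rail at 456. The board is slightly clockwise, so I'll push it again toward the rail from the near side. Joint 6 limits mean I have to turn the hand the other way.

Emit:
jog_arm(deltas=[[[0, -45, 0, 0, 0, 0, 70], [0, -45, 0, 0, 0, -8.5, 70], [0, 0, 0, 0, 0, -8.5, 70], [0, 0, 0, 0, 0, -8.5, 70], [0, 0, 0, 0, 0, -8.5, 70]]])

```text
clock: 11.45
eef_pos: [0.4784, -0.0943, 0.1899]
tool_rot: [0.511, 0.859, 0.004, -0.021]
ft_force: [1.0, 0.1, -0.1]
grip_width: 0.0699
```

Emit:
jog_arm(deltas=[[[0, 0, 0, 0, 0, -8.5, 70], [0, 0, 0, 0, 0, -8.5, 70], [0, 0, 0, 0, 0, -8.5, 70], [0, 0, 0, 0, 0, -8.5, 70], [0, 0, 0, 0, 0, -8.5, 70]]])

```text
clock: 11.95
eef_pos: [0.47, -0.0893, 0.1761]
tool_rot: [0.161, 0.986, 0.014, -0.03]
ft_force: [-0.7, -0.3, 0.4]
grip_width: 0.07
```

```bash
python3 -c "
from h import *
tcp()"
```

```text
t 11.95 jig xy -0.167 -0.2074 z 0.1761 toolx ang-TH deg 166.65 tilt [-0.055  0.038 -0.998] q [-0.2   0.28 -0.09  1.26  0.03  0.12] F [-0.7 -0.3  0.4] 0.069966071527149
```

Emit:
jog_arm(deltas=[[[0, 0, 0, 1, -1.6, -6.6, 70], [0, 0, 0, 0.9, -1.6, -6.6, 70], [-10, 40, 0, 0, 0, 0, 70], [-10, 40, 0, 0, 0, 0, 70], [-8, 38, 0, 0, 0, 0, 70]]])

```text
clock: 12.45
eef_pos: [0.4994, 0.0283, 0.1613]
tool_rot: [0.044, 0.999, -0.001, -0.015]
ft_force: [0.1, -0.0, 0.2]
grip_width: 0.0699
```

```bash
python3 -c "
from h import *
tcp()"
```

```text
t 12.45 jig xy -0.1482 -0.0877 z 0.1613 toolx ang-TH deg 180.05 tilt [-0.03  -0.001 -1.   ] q [ 0.06  0.31 -0.09  1.2   0.    0.14] F [ 0.1 -0.   0.2] 0.06990034062282822
```

Emit:
jog_arm(deltas=[[[0, 0, 40, 0, -1.7, 0, 70], [0, 0, 45, 0, 0, 0, 70], [0, 0, 45, 0, 0, 0, 70], [0, 0, 25, 0, 0, 0, 70], [0, 0, 0, 0, 0, 0, 70]]])

```text
clock: 12.95
eef_pos: [0.4923, 0.0373, -0.0076]
tool_rot: [0.038, 0.999, 0.001, -0.005]
ft_force: [0.6, -0.9, 1.4]
grip_width: 0.0701
```

```bash
python3 -c "
from h import *
tcp()"
```

```text
t 12.95 jig xy -0.1561 -0.0794 z -0.0076 toolx ang-TH deg 180.79 tilt [-0.01   0.002 -1.   ] q [ 0.07  0.48 -0.35  0.76  0.    0.15] F [ 0.6 -0.9  1.4] 0.07005229535429777
```

Emit:
jog_arm(deltas=[[[-8, -6, -5, 0, -0.6, 0.8, 70], [-10, 0, 0, 0, 0, 0, 70], [-10, 0, 0, 0, 0, 0, 70], [-8, 0, 0, 0, 0, 0, 70], [-4, 0, 0, 0, 0, 0, 70]]])

```text
clock: 13.45
eef_pos: [0.5356, 0.0273, -0.0001]
tool_rot: [0.045, 0.999, 0.001, 0.001]
ft_force: [0.4, -0.1, 0.3]
grip_width: 0.0701
```

```bash
python3 -c "
from h import *
tcp()"
```

```text
t 13.45 jig xy -0.112 -0.0855 z -0.0001 toolx ang-TH deg 179.89 tilt [ 0.003  0.002 -1.   ] q [ 0.05  0.52 -0.24  0.81  0.    0.14] F [ 0.4 -0.1  0.3] 0.07013731899095794
```

Emit:
jog_arm(deltas=[[[-4, 0, 1, 0, 0, 0, 70], [-4, 0, 0, 0, 0, 0, 70], [-3, 0, 0, 0, 0, 0, 70]]])

```text
clock: 13.75
eef_pos: [0.5412, 0.0267, -0.0009]
tool_rot: [0.045, 0.999, 0.002, -0.005]
ft_force: [-9.9, 1.2, 7.0]
grip_width: 0.0699
```

Emit:
jog_arm(deltas=[[[-4, 0, 0, 0, 0, 0, 70], [-5, 0, 0, 0, 0, 0, 70]]])

```text
clock: 13.95
eef_pos: [0.5409, 0.0266, -0.0018]
tool_rot: [0.045, 0.999, 0.002, -0.014]
ft_force: [-13.5, 1.9, 9.9]
grip_width: 0.0699
```

```bash
python3 -c "
from h import *
tcp()"
```

```text
t 13.95 jig xy -0.1067 -0.0858 z -0.0018 toolx ang-TH deg 179.91 tilt [-0.028  0.006 -1.   ] q [ 0.05  0.55 -0.19  0.86  0.01  0.14] F [-13.5   1.9   9.9] 0.0699171618648188
```

Emit:
jog_arm(deltas=[[[15, 0, 0, 0, -0.8, 0, 70], [15, 0, 0, 0, -0.8, 0, 70], [0, 0, -45, 0, 0, 0, 70], [0, 0, -48, 0, 0, 0, 70], [0, 0, -40, 0, 0, 0, 70]]])

```text
clock: 14.45
eef_pos: [0.5037, 0.0288, 0.128]
tool_rot: [0.045, 0.999, 0.001, -0.008]
ft_force: [1.4, 0.1, 0.5]
grip_width: 0.07
```

Emit:
jog_arm(deltas=[[[40, -40, 0, 0, 0, 0, 40], [40, -40, 0, 0, 0, 0, 40], [40, -40, 0, 0, 0, 0, 40], [20, -45, 0, 0, 0, 0, 40], [0, 0, 0, 0, 0, 0, 40]]])

```text
clock: 14.95
eef_pos: [0.3673, -0.1196, 0.1381]
tool_rot: [0.044, 0.999, -0.001, 0.008]
ft_force: [1.1, 0.5, -0.5]
grip_width: 0.0401
```

Run:
```python
from h import *
tcp()
im,m,T=snap('top','t3.png')
c=cv2.resize(im[165:240,215:315],None,fx=7,fy=7,interpolation=cv2.INTER_CUBIC)
cv2.imwrite('pics/t3c.png',c[:,:,::-1])
```

```text
t 14.95 jig xy -0.2666 -0.2467 z 0.1381 toolx ang-TH deg 180.11 tilt [ 0.016 -0.002 -1.   ] q [-0.32  0.08 -0.45  1.03  0.   -0.23] F [ 1.1  0.5 -0.5] 0.04009500957970883
```

View pics/t3c.png

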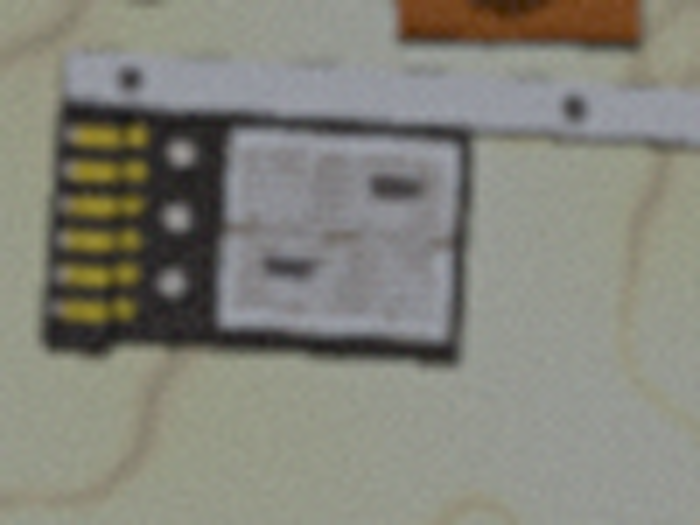

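It looks home on both faces at this resolution. I'll get a closer wrist view to check the angle and gaps.

Emit:
jog_arm(deltas=[[[-30, 10, -30, 0, 0, 8, 40], [-30, 14, -30, 0, 0, 8, 40], [-30, 18, -30, 0, 0, 8, 40], [-30, 22, -30, 0, 0, 8, 40], [-25, 24, -30, 0, 0, 8, 40]]])

```text
clock: 15.5
eef_pos: [0.5343, -0.0834, 0.2877]
tool_rot: [0.394, 0.919, 0.003, -0.0]
ft_force: [0.2, -0.7, 0.5]
grip_width: 0.0398
```

Emit:
jog_arm(deltas=[[[0, 0, 0, 0, 0, 8.5, 40], [0, 0, 0, 0, 0, 8.5, 40], [0, 0, 0, 0, 0, 8.5, 40], [0, 0, 0, 0, 0, 8.5, 40], [0, 0, 0, 0, 0, 8.5, 40]]])

```text
clock: 16.0
eef_pos: [0.5499, -0.0732, 0.292]
tool_rot: [0.703, 0.711, 0.009, 0.005]
ft_force: [0.4, -0.2, -0.5]
grip_width: 0.0401
```

```bash
python3 -c "
from h import *
tcp()"
```

```text
t 16.0 jig xy -0.0888 -0.1843 z 0.292 toolx ang-TH deg 95.75 tilt [ 0.019  0.006 -1.   ] q [-0.14  0.32  0.27  1.5   0.01  1.42] F [ 0.4 -0.2 -0.5] 0.040120755570805314
```

Emit:
jog_arm(deltas=[[[10, 15, 0, 0, 0, 5, 40], [10, 15, 0, 0, 0, 0, 40], [0, 0, 0, 0, 0, 0, 40]]])

```text
clock: 16.3
eef_pos: [0.5845, -0.048, 0.2924]
tool_rot: [0.733, 0.68, 0.01, 0.005]
ft_force: [0.1, 0.3, -0.7]
grip_width: 0.0398
```

Run:
```python
from h import *
tcp(); im,m,T=snap('wrist','w3.png'); tcp()
P=np.array([[0,0,.012],[0,-.18,.012],[0,0,.022],[-.1,0,.022],[0,-.14,.016],[-.095,-.14,.016],[-.095,0,.016]])
W=np.c_[O+P[:,:1]*EX+P[:,1:2]*EY,P[:,2]]; px=to_px(W,m,T); print(px.round(1))
lo=np.maximum(px.min(0)-15,0).astype(int);hi=(px.max(0)+15).astype(int);hi=np.minimum(hi,[560,420]);print(lo,hi)
s=min(800/(hi-lo)[0],600/(hi-lo)[1]);c=cv2.resize(im[lo[1]:hi[1],lo[0]:hi[0]],None,fx=s,fy=s,interpolation=cv2.INTER_CUBIC);print(s,c.shape)
cv2.imwrite('pics/w3c.png',np.clip(c[:,:,::-1]*1.4,0,255).astype('uint8'))
```

```text
t 16.3 jig xy -0.0566 -0.1562 z 0.2924 toolx ang-TH deg 90.75 tilt [ 0.021  0.007 -1.   ] q [-0.09  0.39  0.37  1.53  0.01  1.56] F [ 0.1  0.3 -0.7] 0.03977327922937588
t 16.35 jig xy -0.0574 -0.1566 z 0.2924 toolx ang-TH deg 90.74 tilt [ 0.02   0.007 -1.   ] q [-0.09  0.39  0.37  1.53  0.01  1.56] F [ 1.1 -0.3 -0.5] 0.04015819814457617
[[323.5  28.5]
 [315.9 180. ]
 [324.9  26.7]
 [236.   25.2]
 [317.8 150.5]
 [243.6 149.8]
 [240.9  26.4]]
[220  10] [339 195]
3.2432432432432434 (600, 386, 3)
```

View pics/w3c.png

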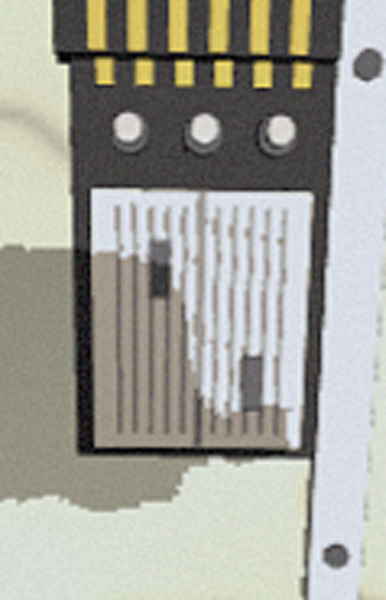

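The close view shows the board's far side flush with the rail all along. Its +y end meets the block with no visible bench between (crop row ~58), and its -y end is at row 453 against 455.6 predicted for home. Edge slopes match the home prediction within about 0.002 rad. Last, a check on the bystanders.

Run:
```python
from h import *
im,m,T=snap('top','t4.png')
a=dict(small_board=(183.6,200.8),meter=(179.1,256.7),spool=(232.5,257.4),screwdriver=(397.8,275.7),jar=(235.7,152.8),lamp=(286.7,155.6),transformer=(347.1,167.5))
for n,p in a.items():
    d=masks_of(n,'top'); print(n,p,[(x['at'],round(x['conf'],2)) for x in d[:1]])
job_done(); tcp()
```

```text
small_board (183.6, 200.8) [([183.2, 199.4], 0.64)]
meter (179.1, 256.7) [([178.1, 258.5], 0.77)]
spool (232.5, 257.4) [([229.7, 256.3], 0.77)]
screwdriver (397.8, 275.7) [([393.5, 279.3], 0.93)]
jar (235.7, 152.8) [([235.3, 156.3], 0.69)]
lamp (286.7, 155.6) []
transformer (347.1, 167.5) [([347.7, 167.3], 0.48)]
the job is handed in; nothing more can be done
the job is handed in; nothing more can be done
```

The board is home in the jig's corner as far as my checks can tell, and I handed the job in at about 17 s on the clock. `job_done()` gives no verdict, so I can't confirm the pass.

**What I did:** I pushed the board square onto the rail with the fingers spread, then along the rail to the contact block. That second push left a gap of about 3 mm at the -y end by the rail, so I pressed it onto the rail once more from the near side. Each push ended in a stall at about 13 to 14 N, where rail or block contact was expected. I did not repeat the push toward the block after that last press.

**Last checks:**
- **Position:** in the last wrist picture the far side is flush with the rail. The contact end meets the block with no visible gap, and the edges are within about 1 mm and 0.002 rad of the home position I predicted from my camera estimate of the jig.
- **Hand:** it is clear of the board, at 0.29 m height. The planned paths kept the fingers off the posts, but I had no direct contact reading for them.
- **Bystanders:** five of the seven were re-found within 1 to 4 pixels of where they started (about 3 to 12 mm).
    - **Screwdriver:** it read about 5.6 pixels (15 mm) off. I put that down to detection noise, because the hand never went near it.
    - **Lamp:** it was not detected in the last top picture, where the arm may have hidden it. It was in view and the hand never reached it.

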